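# Hold the button sanitiser at lamp test

## Task

Lay the thick white dealer button flat and centred on the narrow steel post of the sanitiser base and let go of it, then lower the aluminium hood over it so that its two lugs drop through the slots of the base fully down. Twist the hood clockwise (seen from above) to the half-way ribs, about 38 degrees, which is the spring-loaded lamp-test position, never on as far as the lock at the end of the turn, and finish with the gripper still holding the hood there; leave the other things on the counter where they are.

Things in the scene. Friction and masses are not known exactly. Their poses are not given: they have to be found in the camera images.
- station: Sanitiser base, fixed: grey box 190 x 170 x 30 mm (x, y, z), on it a dark steel lip (ring, inner radius 49, outer 74 mm, from 38 to 44 mm above the counter) round a socket whose floor is 30 mm above the counter. Two slots 20 mm wide cut the lip on its +x and -x sides (slot line = its x axis); the hood fits either way round. Origin: centre of the underside, z up.
- half_mark (a point): Middle of one of two small aluminium ribs (14 x 4 mm) on the lip's top, 46 mm above the counter, 67 mm from the centre, with a twin across the ring; they lie 0.67 rad (38 degrees) clockwise of the slots seen from above. Lugs and bar ends of the hood point at them at half-way.
- post_top (a point): Centre of the top of the steel post in the middle of the socket: post diameter 24 mm, top 60 mm above the counter (30 mm above the socket floor).
- socket (a point): Centre of the socket floor, 30 mm above the counter, where the seated hood's origin comes to lie; axes as the station's.
- ring (a joint): Sprung drive ring in the socket, rad: 0 at rest, grows as the hood's lugs push it clockwise. They meet it after 0.07 rad of free turn from mid-slot, so hood turn = ring + 0.07. Half-way is 0.6, the lock is met from 1.0 on, end stop 1.2. Spring 0.3 N m per rad, which turns a released hood most of the way back. Turning anticlockwise from the slots is blocked.
- hood: Hood (bayonet lid), loose, 180 g: aluminium cap, diameter 92, height 56 mm, open below (inner radius 42, depth 52), standing on its rim. Two lugs (12 wide, 6 thick) at the rim reach 58 mm radius on its +x and -x sides. Black bar grip on top along its x, 60 long, 14 thick, 55 to 84 mm above the rim. Play: cap in lip 3 mm all round, lugs in slots 4 mm each side. Origin: centre of the rim, z up.
- hood_grip (a point): Point in the bar grip of the hood, 78 mm above its rim, on its axis; axes as the hood's. With the TCP here the fingertips stay 3 mm clear of the cap's top.
- button: The dealer button: loose thick white plastic disc with a grey face, 50 mm in diameter, 14 mm thick, 35 g, lying flat on the counter. Origin: centre of its underside.
- stack_tall: Bystander: stack of yellow tournament chips (one piece), 40 mm in diameter, 24 mm high. Origin: centre of the underside.
- stack_low: Bystander: lower stack of yellow chips (one piece), 40 mm in diameter, 14 mm high. Origin: centre of the underside.
- lammer: Bystander: small white plastic lammer disc, 32 mm in diameter, 7 mm thick: not the dealer button. Origin: centre of the underside.
- fob: Bystander: chrome key fob with a wire loop, 67 mm long, 26 mm wide, 9 mm high. Origin: on its underside.
- deck: Bystander: boxed deck of cards, 92 x 66 x 20 mm. Origin: centre of the underside.
- mug: Bystander: white mug, 80 mm in diameter, 90 mm high, handle at its +y. Origin: centre of the underside.

How it is judged (in metres and radians):
On the way, in this order (a step that is already met when the one before it is completed fails the run):
1. the dealer button lies flat on the post, let go and at rest (horizontal distance between button and post_top below 0.012 m and z of button in the frame of post_top between -0.004 and 0.004 m and angle between button's own z axis and vertical below 0.12 rad and contact force between the fingers and button below 0.05 N and linear speed of button below 0.02 m/s), for 0.2 s.
2. the hood is fully down in the socket, lugs in the slots, not yet turned (horizontal distance between hood and socket below 0.006 m and z of hood in the frame of socket between -0.004 and 0.003 m and angle between hood's own z axis and vertical below 0.08 rad and value of joint ring below 0.25 rad), for 0.1 s.
At the end, for the whole second after the job is handed in: Hood fully down in the socket (6 mm of centre, 3 mm of the floor, upright), drive ring still at 0.6 rad within 0.16, pushed there by the hood's lugs, fingers still gripping the hood (over 2 N); the dealer button flat on the post under it, within 12 mm of centre (horizontal distance between hood and socket below 0.006 m and z of hood in the frame of socket between -0.004 and 0.003 m and angle between hood's own z axis and vertical below 0.08 rad and horizontal distance between button and post_top below 0.012 m and z of button in the frame of post_top between -0.004 and 0.004 m and angle between button's own z axis and vertical below 0.12 rad and value of joint ring between 0.44 and 0.76 rad and velocity of joint ring between -0.05 and 0.05 rad/s and contact force between the fingers and hood above 2 N and contact force between hood and ring above 0.2 N); the arm keeps its last pose, push and grip.
It fails at once if the hood is twisted on into the lock (ring beyond 1.0 rad) (value of joint ring above 1 rad).
It fails at once if a bystander is disturbed (moved more than 25 mm) (distance of any of stack_tall, stack_low, lammer, fob, deck, mug from where it was at the start of the episode above 0.025 m).
It also fails if it takes over 61 s, if anything falls off the work surface, if the arm or the gripper's body presses on something with over 40 N, if the wrist force passes 120 N, or if a joint passes its speed limit or range.

## Robot

A 7-joint arm with a two-finger parallel gripper is mounted at the origin on the work surface. World frame = base frame: x ahead of the robot, y to its left, z up, the work surface at z = 0. Lengths are in mm, angles in rad, forces in N, time in s.
With the tool pointing down it reaches from about 400 to 875 mm from the base axis. Payload 4.4 kg.
Tool frame: the origin (TCP) lies between the finger pads, 19 mm behind the fingertips; this is the grasp point; z points along the fingers, y is the line along which they close (so a half turn about z gives the same grasp; the last joint's range is limited). The gripper opens to 85 mm and grips with 20 to 120 N. Pads are 22 mm wide; open, the fingers measure 114 mm over their backs; the gripper's body (76 mm by 85 mm) begins 54 mm behind the grasp point. The pads swing forward as they close: fully open they stand 13 mm farther back than shut.
Start: joints at [1.071, 0.628, 0.038, 1.517, -0.027, 0.996, -0.02], TCP at [273.237, -589.796, 250.013] pointing down, gripper open.
Joint ranges: [-3.06, 3.06], [-0.37, 2.12], [-1.25, 1.32], [0.18, 2.47], [-1.1, 4.24], [0.23, 1.98], [-2.94, 2.94]. Speed limits (rad/s): [2.57, 2.57, 3.14, 3.14, 3.14, 3.14, 3.14].

## Interface

Orientations are given as a rotation vector (axis times angle).
In Python, from workcell import status, cams, workorder gives the robot as it stands.
- The arm moves only by the shell command python3 -m inch 'ROWS' [FORCE]. ROWS is JSON, a list of rows, each an object with "gripper": the finger opening in mm, from 0 to 85.4; "delta_pos": the shift along the tool's x, y, z in mm, a list of three; "turn": the turn, a rotation vector about the tool's x, y, z in degrees, a list of three. A call has 1 to 20 rows; each row shifts and turns the commanded pose from where the row before left it, along the tool's axes as they then stand; what a row does not reach is not made up. A row lasts 1/10 s, in which the tool goes at most 50 mm and 8.59 degrees, less where a joint would pass 70% of its speed; a pose out of reach is approached as far as the arm can. A call with a gripper value outside its range is refused whole. The fingers move at their own pace and stop on an object; FORCE is the grip in N (left out, the last holds). Time passes only in rows, so rows that do not move let the fingers close. It gives the time, the measured TCP pose, the force, the opening and the grip force at its end, in the units of the state.
- status.sense(): the state, without advancing time (a new reading comes with each control period).
- cams.camera(name): name is "scene" or "side" or "wrist"; returns the picture (400x640x3 uint8, red, green, blue); there is no depth.
- cams.get_calibration(name): a dict with "camera_matrix" (3x3 intrinsics, pixels), "cam_to_world" (4x4, takes a point from camera to world coordinates). Camera axes: x right, y down, z forward; pixel columns grow to the right and rows downward; lengths in mm; the calibration is good to about 2 mm. A picture is of the moment at which its call begins: read the wrist's pose just before it. get_calibration takes no time and is no camera call; for the wrist camera it gives the pose at the moment of the call.
- workorder.hand_in(): hands the job in; it is judged then, once.
The state is a dict: "t": time; "joint_positions": joint angles; "qvel": joint speeds; "joint_torque": joint torques, N m; "tool_pos": TCP position; "orientation": TCP orientation; "wrist_force": force on the tool from outside, world axes, zero at the start; "ft_torque": the same for the moment, N m; "width": finger opening in mm; "grip_force": force on a finger pad.
Only numpy, scipy, OpenCV 4.12 (cv2) and the standard library are available. Lean on these libraries where they do the work, as an engineer would, in place of code of your own. Each camera call takes 0.05 s, during which the arm holds its last target. There are 200 camera calls.

## Working session

There is one attempt and no reset: what is moved stays moved. The work goes in short steps, Python scripts to look and compute and a shell command to move; the robot and the scene stay as the last step left them, time stands still between calls to the robot, and variables do not carry over. Pictures are saved under pics/ and viewed, at most 13 in all, crops included, and the job is handed in when it is done.

```bash
mkdir -p pics; ls
python3 - <<'E'
from workcell import status,cams
import cv2,numpy as np
print(status.sense())
ims=[]
for n in ["scene","side"]:
    im=cams.camera(n); c=cams.get_calibration(n); print(n,np.round(c["camera_matrix"],1).tolist(),np.round(c["cam_to_world"],3).tolist())
    cv2.imwrite(f"pics/{n}0.png",im[:,:,::-1])
E
```

```text
pics
{'t': 0.0, 'joint_positions': array([ 1.07121212,  0.62937288,  0.03841653,  1.51836596, -0.0269936 ,
        0.99628985, -0.01997933]), 'qvel': array([-0.00123909, -0.00136028,  0.00013631, -0.00107786, -0.00024664,
       -0.00010159,  0.00192691]), 'joint_torque': array([-2.78806519e-04, -5.63402224e+01,  1.22610893e+00, -1.93441576e+01,
        1.10861540e-02,  1.07346955e-02, -2.26401460e-05]), 'tool_pos': array([ 272.99081748, -589.24637256,  249.07190481]), 'orientation': array([-3.06614675e+00, -6.75723054e-01,  6.74404339e-04]), 'wrist_force': array([ 0.20095012, -0.09685836,  0.13875676]), 'ft_torque': array([-0.00756461,  0.11464426, -0.06756477]), 'grip_force': 0.0, 'width': 85.47592888294967}
scene [[395.1, 0.0, 325.3], [0.0, 395.1, 205.5], [0.0, 0.0, 1.0]] [[-0.448, 0.514, -0.731, 1278.311], [0.894, 0.272, -0.357, 370.554], [0.015, -0.813, -0.582, 681.516], [0.0, 0.0, 0.0, 1.0]]
side [[361.6, 0.0, 320.3], [0.0, 361.6, 199.8], [0.0, 0.0, 1.0]] [[-0.992, -0.056, 0.109, 375.302], [-0.121, 0.6, -0.791, 714.469], [-0.022, -0.798, -0.602, 642.63], [0.0, 0.0, 0.0, 1.0]]
```

View pics/scene0.png

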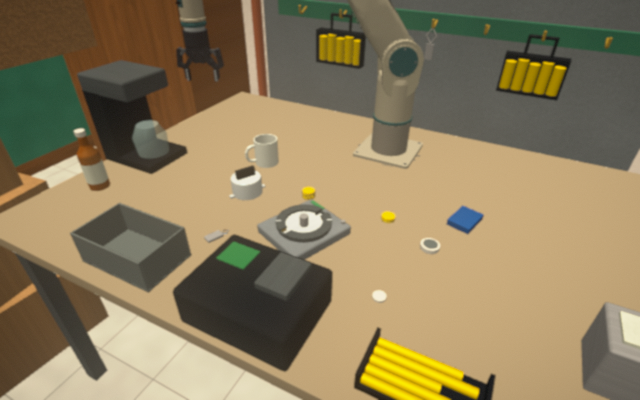

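View pics/side0.png

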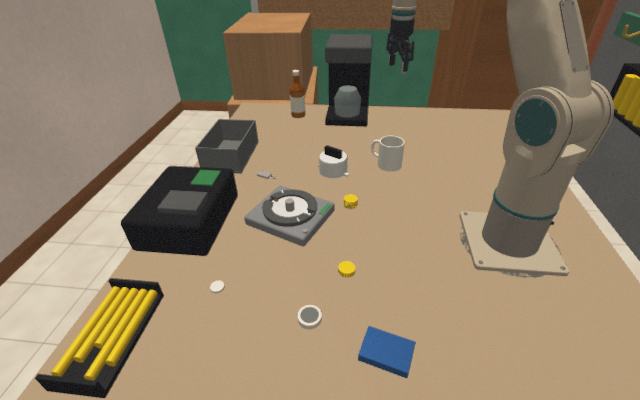

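The scene camera shows the button at (430,245), lammer (379,296), post (304,219), hood (246,184) and chip stacks (308,192) and (388,216). The side camera shows the button at (310,317), post (290,204) and hood (333,160).

```bash
cat > h.py <<'E'
import numpy as np,cv2
from workcell import status,cams
from scipy.spatial.transform import Rotation as R
def ray(c,p):
    M=c["cam_to_world"];M=np.array(M);d=M[:3,:3]@np.linalg.solve(np.array(c["camera_matrix"]),[p[0],p[1],1.]);return M[:3,3],d/np.linalg.norm(d)
def plane(c,p,z):
    o,d=ray(c,p);return o+d*(z-o[2])/d[2]
def tri(rs):
    A=sum(np.eye(3)-np.outer(d,d) for o,d in rs);b=sum((np.eye(3)-np.outer(d,d))@o for o,d in rs)
    x=np.linalg.solve(A,b);return x,[np.linalg.norm(np.cross(x-o,d)) for o,d in rs]
def shift(target,yaw=None):
    """delta in tool axes (mm) and tool-x yaw"""
    s=status.sense();r=R.from_rotvec(s["orientation"]).as_matrix()
    return np.round(r.T@(np.array(target)-s["tool_pos"]),1),np.degrees(np.arctan2(r[1,0],r[0,0])).round(1)
E
python3 - <<'E'
from h import *
a=cams.get_calibration("scene");b=cams.get_calibration("side")
P=dict(button=((430,245),(310,317)),post=((304,216),(290,202)),bar=((245,173),(333,152)),tall=((308,190),(351,199)),low=((388,215),(347,267)),lam=((379,296),(217,286)),fob=((215,236),(264,175)),mug=((266,145),(391,147)),deck=((465,219),(388,350)),
 lugR=((262,184),(347,175)),ribs=((325,210),(310,222)),slotg=((316,205),(325,209)))
for k,(p,q) in P.items():
    x,e=tri([ray(a,p),ray(b,q)]);print(k,x.round(),np.round(e[0],1))
w=cams.get_calibration("wrist");print(np.round(w["cam_to_world"],3).tolist(),np.round(w["camera_matrix"]).tolist())
x,_=tri([ray(a,P["button"][0]),ray(b,P["button"][1])]);print(shift([x[0],x[1],250]))
E
```

```text
button [463. 277.   9.] 0.6
post [561. -40.  56.] 0.9
bar [ 470. -294.   69.] 0.5
tall [ 401. -116.   21.] 1.1
low [397. 138.  14.] 0.1
lam [683. 218.   6.] 0.3
fob [ 688. -238.    6.] 0.4
mug [ 286. -341.   69.] 0.9
deck [308. 335.  11.] 0.9
lugR [ 421. -270.    5.] 3.8
ribs [499.  -4.  36.] 11.9
slotg [469. -53.  29.] 0.9
[[0.42, -0.873, -0.248, 336.046], [-0.908, -0.405, -0.112, -562.015], [-0.002, 0.272, -0.962, 372.205], [0.0, 0.0, 0.0, 1.0]] [[305.0, 0.0, 323.0], [0.0, 305.0, 202.0], [0.0, 0.0, 1.0]]
(array([ 5.365e+02, -7.058e+02,  4.000e-01]), np.float64(24.9))
```

Run:
```python
from h import *
print(shift([440,-320,250]));print(shift([520,-60,250]))
```

```text
(array([ 264.7, -174.2,   -0.5]), np.float64(24.9))
(array([ 4.466e+02, -3.765e+02, -2.000e-01]), np.float64(24.9))
```

```bash
python3 -m inch '[{"gripper":85,"delta_pos":[20,-13,0],"turn":[0,0,0]},{"gripper":85,"delta_pos":[38,-25,0],"turn":[0,0,0]},{"gripper":85,"delta_pos":[38,-25,0],"turn":[0,0,0]},{"gripper":85,"delta_pos":[38,-25,0],"turn":[0,0,0]},{"gripper":85,"delta_pos":[38,-25,0],"turn":[0,0,0]},{"gripper":85,"delta_pos":[38,-25,0],"turn":[0,0,0]},{"gripper":85,"delta_pos":[38,-25,0],"turn":[0,0,0]},{"gripper":85,"delta_pos":[18,-12,0],"turn":[0,0,0]},{"gripper":85,"delta_pos":[0,0,0],"turn":[0,0,0]},{"gripper":85,"delta_pos":[0,0,0],"turn":[0,0,0]}]' 40
python3 - <<'E'
from h import *
import pickle
c=cams.get_calibration("wrist");im=cams.camera("wrist");cv2.imwrite("pics/w1.png",im[:,:,::-1]);pickle.dump((c,im),open("w1.pkl","wb"))
print(shift([470,-220,250]),shift([520,-60,250]))
E
```

```text
t: 1.1
tool_pos: [440.8, -319.3, 249.8]
orientation: [3.068, 0.677, -0.001]
wrist_force: [-0.6, 0.1, 0.5]
width: 84.9
grip_force: 0.0
(array([ 69.1, -78.6,  -0.3]), np.float64(24.8)) (array([ 181.6, -202.9,   -0.4]), np.float64(24.8))
```

View pics/w1.png

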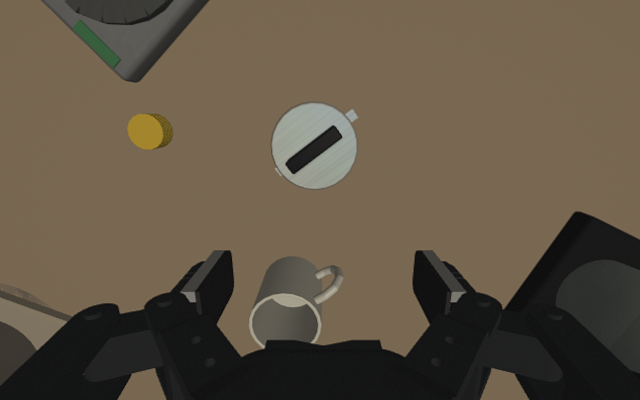

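Hood cap centre is at about (314,146), with the bar running from (290,165) to (338,131) and lugs at (351,116) and (279,171). Next I take more views on the way to the station.

```bash
S='import pickle,sys
from h import *
n=sys.argv[1]
c=cams.get_calibration("wrist");im=cams.camera("wrist");cv2.imwrite(f"pics/{n}.png",im[:,:,::-1]);pickle.dump((c,im),open(f"{n}.pkl","wb"))'; echo "$S" > snap.py
python3 -m inch '[{"gripper":85,"delta_pos":[12,-13,0],"turn":[0,0,0]},{"gripper":85,"delta_pos":[23,-26,0],"turn":[0,0,0]},{"gripper":85,"delta_pos":[23,-26,0],"turn":[0,0,0]},{"gripper":85,"delta_pos":[12,-13,0],"turn":[0,0,0]},{"gripper":85,"delta_pos":[0,0,0],"turn":[0,0,0]},{"gripper":85,"delta_pos":[0,0,0],"turn":[0,0,0]}]'; python3 snap.py w2
python3 -m inch '[{"gripper":85,"delta_pos":[18,-20,0],"turn":[0,0,0]},{"gripper":85,"delta_pos":[32,-36,0],"turn":[0,0,0]},{"gripper":85,"delta_pos":[32,-36,0],"turn":[0,0,0]},{"gripper":85,"delta_pos":[22,-24,0],"turn":[0,0,0]},{"gripper":85,"delta_pos":[9,-9,0],"turn":[0,0,0]},{"gripper":85,"delta_pos":[0,0,0],"turn":[0,0,0]},{"gripper":85,"delta_pos":[0,0,0],"turn":[0,0,0]}]'; python3 snap.py w3
python3 - <<'E'
from h import *
import pickle
print(shift([430,255,200]))
# button/bar/station pictures side by side
cv2.imwrite("pics/w23.png",np.vstack([cv2.resize(cv2.imread("pics/w2.png")[:300],(640,300)),cv2.imread("pics/w3.png")[:300]]))
E
```

```text
t: 1.75
tool_pos: [471.0, -221.0, 250.0]
orientation: [3.068, 0.672, -0.001]
wrist_force: [0.6, -0.1, 0.1]
width: 84.5
grip_force: 0.0
t: 2.5
tool_pos: [521.3, -61.0, 249.9]
orientation: [3.068, 0.67, -0.002]
wrist_force: [-0.5, -0.9, -0.6]
width: 85.1
grip_force: 0.0
(array([  49. , -325.6,   49.4]), np.float64(24.6))
```

View pics/w23.png

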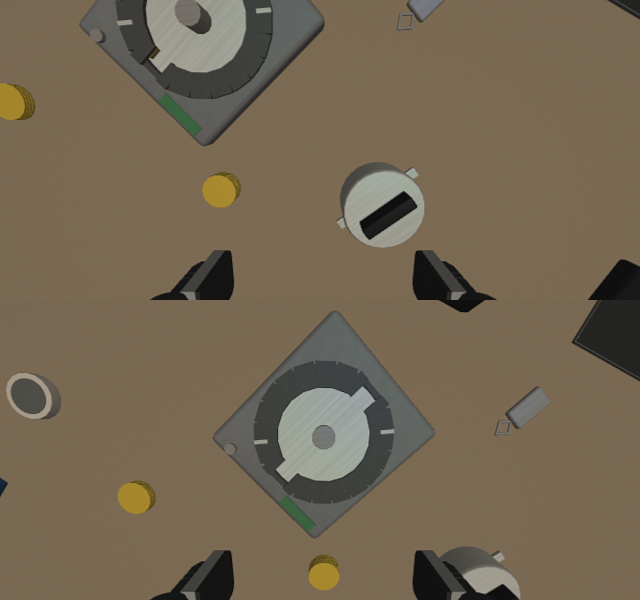

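In w3 (lower half, rows offset by 300): post top (323,136), slots (367,101)/(285,170), ribs (387,132)/(260,142), button (33,96). In w2: post top (188,12), bar (388,215). Next I measure these and move to view the button.

```bash
python3 -m inch '[{"gripper":85,"delta_pos":[3,-20,2],"turn":[0,0,0]},{"gripper":85,"delta_pos":[6,-40,6],"turn":[0,0,0]},{"gripper":85,"delta_pos":[7,-45,7],"turn":[0,0,0]},{"gripper":85,"delta_pos":[7,-45,7],"turn":[0,0,0]},{"gripper":85,"delta_pos":[7,-45,7],"turn":[0,0,0]},{"gripper":85,"delta_pos":[7,-45,7],"turn":[0,0,0]},{"gripper":85,"delta_pos":[6,-40,6],"turn":[0,0,0]},{"gripper":85,"delta_pos":[4,-28,5],"turn":[0,0,0]},{"gripper":85,"delta_pos":[2,-15,2],"turn":[0,0,0]},{"gripper":85,"delta_pos":[0,0,0],"turn":[0,0,0]},{"gripper":85,"delta_pos":[0,0,0],"turn":[0,0,0]}]'; python3 snap.py w4
python3 - <<'E'
from h import *
import pickle
W={k:pickle.load(open(f"{k}.pkl","rb")) for k in("w1","w2","w3","w4")}
def show(k,x0,x1,y0,y1,f):
    im=W[k][1][y0:y1,x0:x1,::-1];return cv2.resize(im,None,fx=f,fy=f,interpolation=cv2.INTER_CUBIC)
def blobs(k,lo,hi,roi,amin):
    c,im=W[k];x0,x1,y0,y1=roi;hsv=cv2.cvtColor(im,cv2.COLOR_RGB2HSV)[y0:y1,x0:x1]
    m=cv2.inRange(hsv,np.array(lo),np.array(hi));cs,_=cv2.findContours(m,cv2.RETR_EXTERNAL,cv2.CHAIN_APPROX_NONE)
    for q in sorted(cs,key=cv2.contourArea)[::-1][:4]:
        if cv2.contourArea(q)<amin: continue
        (x,y),(a,b),t=cv2.minAreaRect(q);M=cv2.moments(q)
        print(k,"cent",round(M["m10"]/M["m00"]+x0,1),round(M["m01"]/M["m00"]+y0,1),"rect",round(x+x0,1),round(y+y0,1),round(a,1),round(b,1),round(t,1))
print("bar");[blobs(k,(0,0,0),(180,255,60),r,50) for k,r in(("w1",(270,360,100,190)),("w2",(345,430,170,250)))]
for k,p in(("w2",(188,12)),("w3",(323,136)),("w3",(387,132)),("w3",(300,136))): print(k,p,cv2.cvtColor(W[k][1],cv2.COLOR_RGB2HSV)[p[1]-1:p[1]+2,p[0]].tolist())
a=show("w3",225,425,40,215,3);b=show("w1",270,360,100,190,2.9)
cv2.imwrite("pics/z3.png",a)
cv2.imwrite("pics/z4.png",np.hstack([show("w4",0,640,0,300,.75),show("w2",150,240,0,80,3)[:225]]))
E
```

```text
t: 3.65
tool_pos: [431.5, 253.2, 201.2]
orientation: [3.067, 0.671, 0.0]
wrist_force: [-0.5, -1.5, 0.1]
width: 85.2
grip_force: 0.0
bar
w1 cent 313.3 149.3 rect 313.1 149.4 15.0 62.1 52.6
w2 cent 387.2 214.7 rect 386.9 214.6 20.5 59.0 55.8
w2 (188, 12) [[18, 27, 114], [19, 25, 112], [19, 25, 113]]
w3 (323, 136) [[70, 6, 121], [60, 6, 120], [60, 6, 118]]
w3 (387, 132) [[81, 16, 163], [80, 14, 165], [86, 14, 130]]
w3 (300, 136) [[52, 17, 164], [52, 17, 163], [50, 19, 165]]
```

View pics/z3.png

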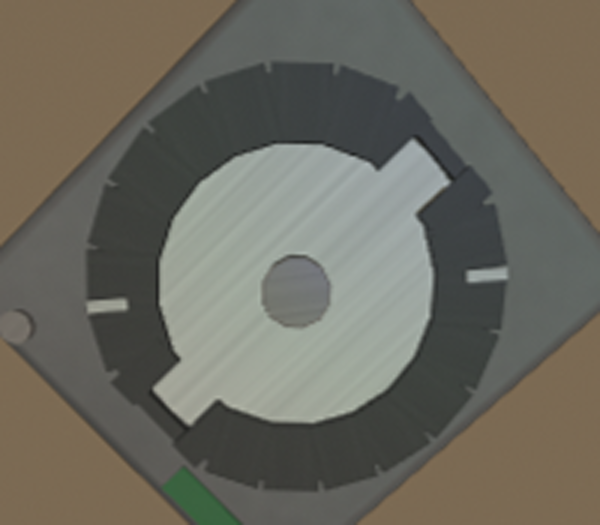

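View pics/z4.png

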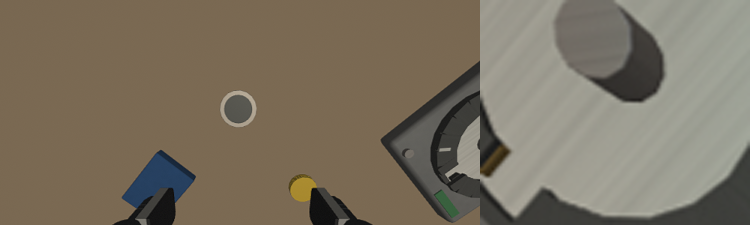

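Post top is at (323.3,136.7) in w3 and (187.3,12.0) in w2; the ribs are at (260.3,141.7) and (387.0,131.3). The button in w4 is at about (317,144), clear of its neighbours.

Run:
```python
from h import *
import pickle
W={k:pickle.load(open(f"{k}.pkl","rb")) for k in("w1","w2","w3","w4")}
C={k:v[0] for k,v in W.items()}
x,e=tri([ray(C["w3"],(323.3,136.7)),ray(C["w2"],(187.3,12.0))]);print("post",x.round(1),np.round(e,1))
ang=lambda v:np.degrees(np.arctan2(v[1],v[0])).round(1)
l,r=plane(C["w3"],(260.3,141.7),46),plane(C["w3"],(387,131.3),46);print("ribs mid",((l+r)/2).round(1),np.linalg.norm(l-r).round(1),"ang",ang(r-l))
l,r=[plane(C["w3"],((p[0]+.5)/3+224.5,(p[1]+.5)/3+39.5),38) for p in((170,408.5),(432,161))];print("slot mid",((l+r)/2).round(1),"ang",ang(r-l),np.linalg.norm(l-r))
# hood: bar contour centres at top; lugs
for k,p in(("w1",(313.1,149.4)),("w2",(387,214.6))): print("bar top",k,plane(C[k],p,84).round(1))
print("tri",tri([ray(C["w1"],(313.1,149.4)),ray(C["w2"],(387,214.6))]))
l,r=plane(C["w1"],(279,171.5),3),plane(C["w1"],(351.5,116),3);print("lugs",((l+r)/2).round(1),ang(r-l),np.linalg.norm(l-r))
for k,r,x0,y0 in(("w1",(270,360,100,190),0,0),):
    hsv=cv2.cvtColor(W[k][1],cv2.COLOR_RGB2HSV)
    m=np.zeros((400,640),np.uint8);m[100:190,270:360]=cv2.inRange(hsv,np.array((0,0,0)),np.array((180,255,60)))[100:190,270:360]
    y,x=np.nonzero(m);pts=np.array([plane(C[k],q,84)[:2] for q in zip(x,y)]);mu=pts.mean(0);v=np.linalg.svd(pts-mu)[2][0];print("bar",mu,ang(v))
# cap outline
    m=cv2.inRange(hsv,np.array((0,0,120)),np.array((180,45,255)));m[:95]=0;m[195:]=0;m[:,:265]=0;m[:,365:]=0
    m=cv2.morphologyEx(cv2.morphologyEx(m,cv2.MORPH_CLOSE,np.ones((25,25))),cv2.MORPH_OPEN,cv2.getStructuringElement(2,(25,25)))
    q=max(cv2.findContours(m,0,1)[0],key=cv2.contourArea);(cx,cy),d,t=cv2.fitEllipse(q);print("cap",cx,cy,d,plane(C[k],(cx,cy),56))
def but(k,roi):
    x0,x1,y0,y1=roi;hsv=cv2.cvtColor(W[k][1],cv2.COLOR_RGB2HSV)
    m=np.zeros((400,640),np.uint8);m[y0:y1,x0:x1]=(hsv[y0:y1,x0:x1,1]<60)*255
    q=max(cv2.findContours(m,0,1)[0],key=cv2.contourArea);(cx,cy),d,t=cv2.fitEllipse(q);print("button",k,cx,cy,d,plane(C[k],(cx,cy),14));return cx,cy
p4=but("w4",(280,355,110,180));p3=but("w3",(2,65,65,125))
print(tri([ray(C["w4"],p4),ray(C["w3"],p3)]))
b=plane(C["w4"],p4,14);print(shift([b[0],b[1],12]))
```

```text
post [565.2 -43.   57.1] [0.3 0.3]
ribs mid [565.  -43.4  46. ] 133.6 ang -60.8
slot mid [565.  -43.5  38. ] ang -22.6 127.9134770464571
bar top w1 [ 471.9 -296.3   84. ]
bar top w2 [ 474.2 -291.7   84. ]
tri (array([ 470.64337693, -296.72019081,   68.78930364]), [np.float64(0.4643680690379124), np.float64(0.4643680690378534)])
lugs [ 468.9 -296.6    3. ] -28.2 109.17571718796664
bar [ 471.91407815 -296.3870042 ] 152.0
cap 314.9419250488281 144.66412353515625 (83.34170532226562, 89.71855163574219) [ 473.9664709  -296.51906223   56.        ]
button w4 317.22125244140625 144.61183166503906 (47.91880416870117, 48.80893325805664) [466.68084903 273.74837211  14.        ]
button w3 32.948848724365234 95.70547485351562 (42.805397033691406, 57.19034194946289) [468.85066011 268.18483177  14.        ]
(array([466.40218522, 273.68424904,   7.3900671 ]), [np.float64(0.3235211263624993), np.float64(0.32352112636233565)])
(array([ 40.5,  -4.6, 189.2]), np.float64(24.6))
```

```bash
python3 -m inch '[{"gripper":85,"delta_pos":[10,-1,15],"turn":[0,0,0]},{"gripper":85,"delta_pos":[15,-2,25],"turn":[0,0,0]},{"gripper":85,"delta_pos":[10,-1.5,30],"turn":[0,0,0]},{"gripper":85,"delta_pos":[5.5,0,30],"turn":[0,0,0]},{"gripper":85,"delta_pos":[0,0,20],"turn":[0,0,0]},{"gripper":85,"delta_pos":[0,0,10],"turn":[0,0,0]},{"gripper":85,"delta_pos":[0,0,0],"turn":[0,0,0]},{"gripper":85,"delta_pos":[0,0,0],"turn":[0,0,0]}]'; python3 snap.py w5
python3 - <<'E'
from h import *
import pickle
c,im=pickle.load(open("w5.pkl","rb"))
hsv=cv2.cvtColor(im,cv2.COLOR_RGB2HSV);m=cv2.inRange(hsv,np.array((0,0,60)),np.array((180,60,255)));m[340:]=0
for q in cv2.findContours(m,0,1)[0]:
    if cv2.contourArea(q)>1500 and len(q)>5:
        (x,y),d,t=cv2.fitEllipse(q);print(x,y,d,plane(c,(x,y),14)[:2])
print(shift([466.5,273.7,22]))
E
```

```text
t: 4.5
tool_pos: [466.2, 276.0, 71.8]
orientation: [3.068, 0.674, 0.002]
wrist_force: [-1.1, 0.6, 0.8]
width: 84.9
grip_force: 0.0
323.71044921875 226.07855224609375 (75.84060668945312, 76.15190124511719) [468.44355378 274.88662313]
(array([-1.1,  2.6, 50.2]), np.float64(24.8))
```

View pics/w5.png

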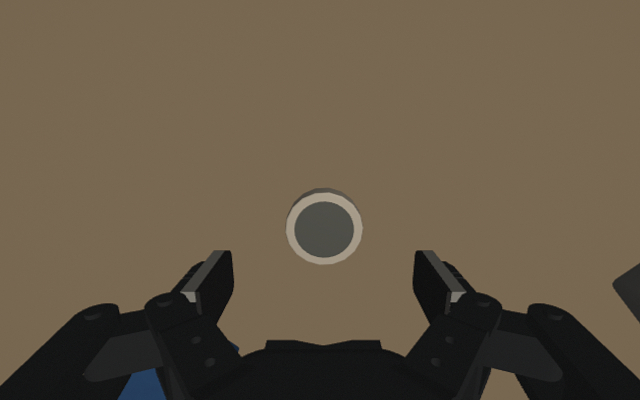

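The button's top face is centred at (324,229), midway between the fingers. I descend and grasp.

```bash
python3 -m inch '[{"gripper":85,"delta_pos":[-1,2.3,10],"turn":[0,0,0]},{"gripper":85,"delta_pos":[0,0,20],"turn":[0,0,0]},{"gripper":85,"delta_pos":[0,0,14],"turn":[0,0,0]},{"gripper":85,"delta_pos":[0,0,6],"turn":[0,0,0]},{"gripper":85,"delta_pos":[0,0,0],"turn":[0,0,0]},{"gripper":40,"delta_pos":[0,0,0],"turn":[0,0,0]},{"gripper":40,"delta_pos":[0,0,0],"turn":[0,0,0]},{"gripper":40,"delta_pos":[0,0,0],"turn":[0,0,0]},{"gripper":40,"delta_pos":[0,0,0],"turn":[0,0,0]},{"gripper":40,"delta_pos":[0,0,0],"turn":[0,0,0]},{"gripper":40,"delta_pos":[0,0,0],"turn":[0,0,0]},{"gripper":40,"delta_pos":[0,0,0],"turn":[0,0,0]},{"gripper":40,"delta_pos":[0,0,0],"turn":[0,0,0]}]' 30; python3 -c "
from workcell import status;s=status.sense();print(s['tool_pos'],s['width'],s['grip_force'],s['joint_positions'])"
```

```text
t: 5.85
tool_pos: [465.9, 274.5, 22.0]
orientation: [-3.068, -0.676, -0.002]
wrist_force: [-1.1, -0.9, 6.4]
width: 48.6
grip_force: 30.4
[465.86248397 274.45624822  21.9583846 ] 48.62769491068642 30.439066886901855 [-0.57914128  0.82974428 -0.00795994  1.972856    0.01790836  0.33765408
 -1.73843669]
```

```bash
python3 -m inch '[{"gripper":40,"delta_pos":[0,0,-15],"turn":[0,0,0]},{"gripper":40,"delta_pos":[0,0,-30],"turn":[0,0,0]},{"gripper":40,"delta_pos":[0,0,-40],"turn":[0,0,0]},{"gripper":40,"delta_pos":[0,0,-15],"turn":[0,0,0]},{"gripper":40,"delta_pos":[0,0,0],"turn":[0,0,0]}]'; python3 -c "
from h import *
print(shift([565.1,-43.2,120]),status.sense()['width'])"
```

```text
t: 6.35
tool_pos: [467.1, 275.2, 124.4]
orientation: [-3.066, -0.675, -0.009]
wrist_force: [0.7, 0.4, -0.7]
width: 48.6
grip_force: 31.2
(array([-44.9, 330.1,   3.8]), np.float64(24.8)) 48.57711579976538
```

```bash
python3 -m inch '[{"gripper":40,"delta_pos":[-2,15,0],"turn":[0,0,0]},{"gripper":40,"delta_pos":[-4,30,0],"turn":[0,0,0]},{"gripper":40,"delta_pos":[-5,40,0],"turn":[0,0,0]},{"gripper":40,"delta_pos":[-5,40,0],"turn":[0,0,0]},{"gripper":40,"delta_pos":[-6,40,0],"turn":[0,0,0]},{"gripper":40,"delta_pos":[-6,40,0],"turn":[0,0,0]},{"gripper":40,"delta_pos":[-6,40,0],"turn":[0,0,0]},{"gripper":40,"delta_pos":[-5,40,0],"turn":[0,0,0]},{"gripper":40,"delta_pos":[-4,30,0],"turn":[0,0,0]},{"gripper":40,"delta_pos":[-2,15,0],"turn":[0,0,0]},{"gripper":40,"delta_pos":[0,0,0],"turn":[0,0,0]},{"gripper":40,"delta_pos":[0,0,0],"turn":[0,0,0]},{"gripper":40,"delta_pos":[0,0,0],"turn":[0,0,0]}]'; python3 snap.py w6; python3 -c "
from h import *
print(shift([565.1,-43.2,82]),status.sense()['width'])"
```

```text
t: 7.65
tool_pos: [562.6, -41.6, 120.7]
orientation: [-3.065, -0.681, 0.001]
wrist_force: [0.1, 0.4, 0.3]
width: 48.4
grip_force: 31.2
(array([ 1.5,  2.4, 38.9]), np.float64(25.0)) 48.50239545598967
```

View pics/w6.png

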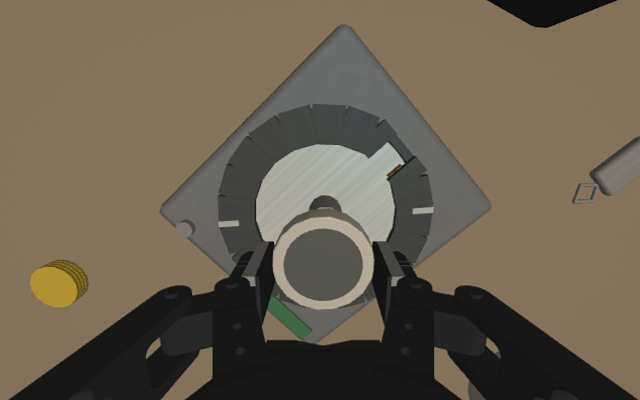

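The button is held flat and centred between the pads at (323,262), and the post shows just behind it at (324,203). I lower it.

```bash
python3 -m inch '[{"gripper":40,"delta_pos":[1.5,2.4,8],"turn":[0,0,0]},{"gripper":40,"delta_pos":[0,0,14],"turn":[0,0,0]},{"gripper":40,"delta_pos":[0,0,9],"turn":[0,0,0]},{"gripper":40,"delta_pos":[0,0,4],"turn":[0,0,0]},{"gripper":40,"delta_pos":[0,0,1],"turn":[0,0,0]},{"gripper":40,"delta_pos":[0,0,1],"turn":[0,0,0]},{"gripper":40,"delta_pos":[0,0,0],"turn":[0,0,0]},{"gripper":40,"delta_pos":[0,0,0],"turn":[0,0,0]}]'
```

```text
t: 8.5
tool_pos: [565.9, -45.7, 84.4]
orientation: [3.068, 0.676, 0.001]
wrist_force: [-0.6, -0.5, -0.5]
width: 48.5
grip_force: 31.2
```

```bash
python3 -m inch '[{"gripper":40,"delta_pos":[0.3,-2.0,1],"turn":[0,0,0]},{"gripper":40,"delta_pos":[0,0,0.5],"turn":[0,0,0]},{"gripper":40,"delta_pos":[0,0,0.5],"turn":[0,0,0]},{"gripper":40,"delta_pos":[0,0,0],"turn":[0,0,0]},{"gripper":40,"delta_pos":[0,0,0],"turn":[0,0,0]}]'
```

```text
t: 9.0
tool_pos: [565.1, -43.8, 82.0]
orientation: [3.068, 0.676, 0.0]
wrist_force: [-0.5, -0.6, -0.5]
width: 48.4
grip_force: 31.2
```

```bash
python3 -m inch '[{"gripper":40,"delta_pos":[0,0,0.7],"turn":[0,0,0]},{"gripper":40,"delta_pos":[0,0,0],"turn":[0,0,0]},{"gripper":40,"delta_pos":[0,0,0],"turn":[0,0,0]}]'
```

```text
t: 9.3
tool_pos: [565.1, -43.8, 82.0]
orientation: [3.068, 0.676, 0.0]
wrist_force: [-0.8, 0.2, 5.1]
width: 48.2
grip_force: 31.8
```

Contact is 5 N at the expected height. I release, dwell, raise and look.

```bash
python3 -m inch '[{"gripper":54,"delta_pos":[0,0,0],"turn":[0,0,0]},{"gripper":60,"delta_pos":[0,0,0],"turn":[0,0,0]},{"gripper":75,"delta_pos":[0,0,0],"turn":[0,0,0]},{"gripper":80,"delta_pos":[0,0,0],"turn":[0,0,0]},{"gripper":80,"delta_pos":[0,0,0],"turn":[0,0,0]},{"gripper":80,"delta_pos":[0,0,0],"turn":[0,0,0]},{"gripper":80,"delta_pos":[0,0,0],"turn":[0,0,0]},{"gripper":80,"delta_pos":[0,0,-5],"turn":[0,0,0]},{"gripper":80,"delta_pos":[0,0,-20],"turn":[0,0,0]},{"gripper":80,"delta_pos":[0,0,-40],"turn":[0,0,0]},{"gripper":80,"delta_pos":[0,0,-40],"turn":[0,0,0]},{"gripper":80,"delta_pos":[0,0,-40],"turn":[0,0,0]},{"gripper":80,"delta_pos":[0,0,-20],"turn":[0,0,0]},{"gripper":80,"delta_pos":[0,0,0],"turn":[0,0,0]},{"gripper":80,"delta_pos":[0,0,0],"turn":[0,0,0]}]'; python3 snap.py w7
python3 - <<'E'
from h import *
import pickle
c,im=pickle.load(open("w7.pkl","rb"))
p=c["camera_matrix"]@(np.linalg.inv(c["cam_to_world"])@np.array([565.1,-43.2,74,1]))[:3];print("expected px",p[:2]/p[2])
print(shift([471.5,-296.4,180]))
cv2.imwrite("pics/w7c.png",cv2.resize(im[40:300,170:470,::-1],None,fx=2,fy=2))
E
```

```text
t: 10.8
tool_pos: [564.8, -43.8, 246.5]
orientation: [3.068, 0.676, 0.001]
wrist_force: [-0.6, -0.2, -0.6]
width: 80.2
grip_force: 0.0
expected px [320.98708492 186.80794796]
(array([-190.3,  190.3,   65.7]), np.float64(24.9))
```

View pics/w7c.png

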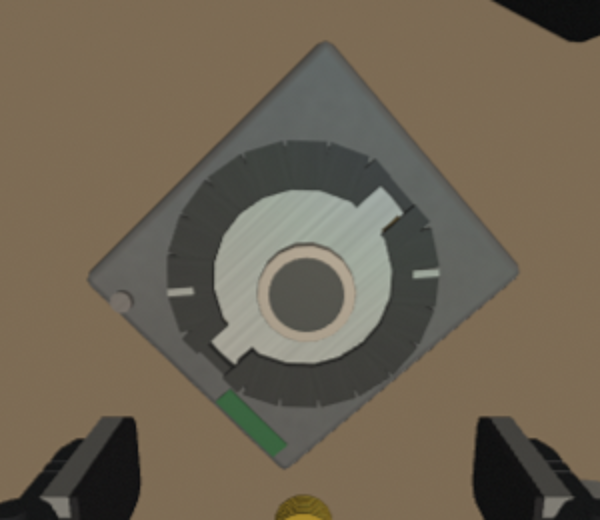

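The button lies flat on the post at (323,187), against an expected (321,187). Next is the hood.

```bash
python3 -m inch '[{"gripper":80,"delta_pos":[-12,12,0],"turn":[0,0,0]},{"gripper":80,"delta_pos":[-27,27,0],"turn":[0,0,0]},{"gripper":80,"delta_pos":[-28,28,0],"turn":[0,0,0]},{"gripper":80,"delta_pos":[-28,28,0],"turn":[0,0,0]},{"gripper":80,"delta_pos":[-28,28,0],"turn":[0,0,0]},{"gripper":80,"delta_pos":[-28,28,0],"turn":[0,0,0]},{"gripper":80,"delta_pos":[-27,27,0],"turn":[0,0,0]},{"gripper":80,"delta_pos":[-12,12,0],"turn":[0,0,3]},{"gripper":80,"delta_pos":[0,0,5],"turn":[0,0,7]},{"gripper":80,"delta_pos":[0,0,10],"turn":[0,0,8]},{"gripper":80,"delta_pos":[0,0,10],"turn":[0,0,8]},{"gripper":80,"delta_pos":[0,0,10],"turn":[0,0,8]},{"gripper":80,"delta_pos":[0,0,10],"turn":[0,0,8]},{"gripper":80,"delta_pos":[0,0,10],"turn":[0,0,7]},{"gripper":80,"delta_pos":[0,0,5],"turn":[0,0,4]},{"gripper":80,"delta_pos":[0,0,0],"turn":[0,0,0]},{"gripper":80,"delta_pos":[0,0,0],"turn":[0,0,0]}]'; python3 snap.py w8
python3 - <<'E'
from h import *
import pickle
c,im=pickle.load(open("w8.pkl","rb"))
hsv=cv2.cvtColor(im,cv2.COLOR_RGB2HSV);m=cv2.inRange(hsv,np.array((0,0,0)),np.array((180,255,70)))
for q in cv2.findContours(m,0,1)[0]:
    if cv2.contourArea(q)>600:
        (x,y),d,t=cv2.minAreaRect(q);print("dark",round(x),round(y),np.round(d),round(t,1),plane(c,(x,y),84).round(1),cv2.boundingRect(q))
print(shift([471.5,-296.4,78]))
E
```

```text
t: 12.55
tool_pos: [472.2, -295.8, 185.8]
orientation: [-3.048, 0.762, 0.002]
wrist_force: [-0.4, 0.7, -0.4]
width: 80.2
grip_force: 0.0
dark 323 206 [77. 16.] 90.0 [ 474.4 -298.3   84. ] (315, 167, 17, 78)
dark 62 228 [124. 148.] 0.0 [ 554.8 -108.5   84. ] (0, 154, 125, 149)
dark 320 260 [278. 639.] 90.0 [ 435.  -274.1   84. ] (0, 121, 640, 279)
(array([ -0.5,   0.8, 108.2]), np.float64(-28.1))
```

View pics/w8.png

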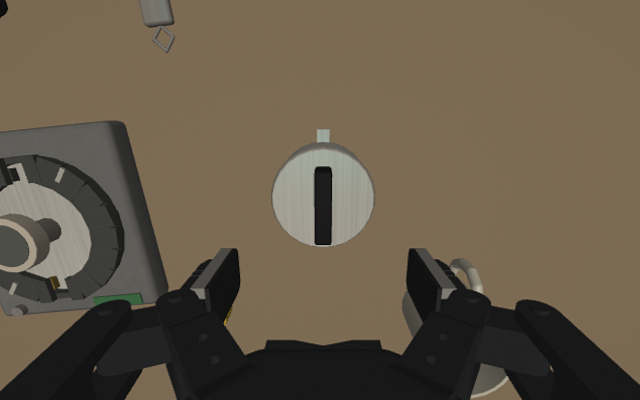

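The bar is upright in the image at columns 315–331, rows 167–245, so it is aligned with the tool and centred between the pads. I descend and grip.

```bash
python3 -m inch '[{"gripper":80,"delta_pos":[0,0.5,12],"turn":[0,0,0]},{"gripper":80,"delta_pos":[0,0,25],"turn":[0,0,0]},{"gripper":80,"delta_pos":[0,0,30],"turn":[0,0,0]},{"gripper":80,"delta_pos":[0,0,20],"turn":[0,0,0]},{"gripper":80,"delta_pos":[0,0,12],"turn":[0,0,0]},{"gripper":80,"delta_pos":[0,0,6],"turn":[0,0,0]},{"gripper":80,"delta_pos":[0,0,2],"turn":[0,0,0]},{"gripper":80,"delta_pos":[0,0,0],"turn":[0,0,0]},{"gripper":80,"delta_pos":[0,0,0],"turn":[0,0,0]}]'
python3 - <<'E'
from h import *
import pickle
print(shift([471.5,-296.4,78.5]))
c,im=pickle.load(open("w8.pkl","rb"))
print("cap",plane(c,(323.5,194.5),56),"lug tip+",plane(c,(323,129),6),"bar near end top",plane(c,(323,245),84))
E
```

```text
t: 13.5
tool_pos: [472.8, -296.8, 80.2]
orientation: [3.047, -0.764, 0.003]
wrist_force: [-0.4, 0.2, 0.1]
width: 80.1
grip_force: 0.0
(array([-1.4,  0.2,  1.7]), np.float64(-28.1))
cap [ 475.47208419 -299.37898966   56.        ] lug tip+ [ 521.97203304 -323.72477574    6.        ] bar near end top [ 445.30057653 -282.7822642    84.        ]
```

```bash
python3 -m inch '[{"gripper":80,"delta_pos":[-1.3,0,1.5],"turn":[0,0,0]},{"gripper":80,"delta_pos":[0,0,0],"turn":[0,0,0]},{"gripper":5,"delta_pos":[0,0,0],"turn":[0,0,0]},{"gripper":5,"delta_pos":[0,0,0],"turn":[0,0,0]},{"gripper":5,"delta_pos":[0,0,0],"turn":[0,0,0]},{"gripper":5,"delta_pos":[0,0,0],"turn":[0,0,0]},{"gripper":5,"delta_pos":[0,0,0],"turn":[0,0,0]},{"gripper":5,"delta_pos":[0,0,0],"turn":[0,0,0]},{"gripper":5,"delta_pos":[0,0,0],"turn":[0,0,0]},{"gripper":5,"delta_pos":[0,0,0],"turn":[0,0,0]},{"gripper":5,"delta_pos":[0,0,0],"turn":[0,0,0]},{"gripper":5,"delta_pos":[0,0,0],"turn":[0,0,0]}]' 80; python3 -c "
from h import *
s=status.sense();print(s['tool_pos'],s['width'],s['grip_force'])"
```

```text
t: 14.7
tool_pos: [471.3, -295.8, 77.9]
orientation: [-3.047, 0.764, -0.0]
wrist_force: [0.3, 1.0, 2.1]
width: 12.4
grip_force: 78.2
[ 471.25890843 -295.78430205   77.85432045] 12.374182615671918 78.19948554039001
```

```bash
python3 -m inch '[{"gripper":5,"delta_pos":[0,0,-10],"turn":[0,0,0]},{"gripper":5,"delta_pos":[0,0,-20],"turn":[0,0,0]},{"gripper":5,"delta_pos":[0,0,-30],"turn":[0,0,0]},{"gripper":5,"delta_pos":[0,0,-30],"turn":[0,0,0]},{"gripper":5,"delta_pos":[0,0,-20],"turn":[0,0,0]},{"gripper":5,"delta_pos":[0,0,-6],"turn":[0,0,0]},{"gripper":5,"delta_pos":[0,0,0],"turn":[0,0,0]},{"gripper":5,"delta_pos":[0,0,0],"turn":[0,0,0]}]'; python3 -c "
from h import *
print(shift([565.1,-43.2,190]),status.sense()['width'])"
```

```text
t: 15.5
tool_pos: [470.4, -295.4, 192.9]
orientation: [-3.047, 0.764, 0.003]
wrist_force: [-0.3, 1.1, -1.1]
width: 12.7
grip_force: 78.1
(array([ -35.5, -267. ,    3. ]), np.float64(-28.1)) 12.652448230230917
```

```bash
python3 -m inch '[{"gripper":5,"delta_pos":[-2,-14,0],"turn":[0,0,0]},{"gripper":5,"delta_pos":[-4,-28,0],"turn":[0,0,0]},{"gripper":5,"delta_pos":[-5,-38,0],"turn":[0,0,0]},{"gripper":5,"delta_pos":[-5,-38,0],"turn":[0,0,0]},{"gripper":5,"delta_pos":[-5,-38,0],"turn":[0,0,0]},{"gripper":5,"delta_pos":[-5,-38,0],"turn":[0,0,0]},{"gripper":5,"delta_pos":[-4,-30,0],"turn":[0,0,0]},{"gripper":5,"delta_pos":[-3.5,-26,0],"turn":[0,0,-1.6]},{"gripper":5,"delta_pos":[-2,-17,0],"turn":[0,0,-2]},{"gripper":5,"delta_pos":[0,0,0],"turn":[0,0,-2]},{"gripper":5,"delta_pos":[0,0,0],"turn":[0,0,0]},{"gripper":5,"delta_pos":[0,0,0],"turn":[0,0,0]},{"gripper":5,"delta_pos":[0,0,0],"turn":[0,0,0]}]'; python3 snap.py w9; python3 -c "
from h import *
print(shift([565.1,-43.2,190]),status.sense()['width'])
for n in('scene','side'):
    cv2.imwrite(f'pics/{n}9.png',cams.camera(n)[:,:,::-1])
a=cv2.imread('pics/scene9.png')[130:260,220:390];b=cv2.imread('pics/side9.png')[110:240,210:380];w=cv2.imread('pics/w9.png')
t=np.hstack([cv2.resize(x,(400,306),interpolation=2) for x in(a,b)]);cv2.imwrite('pics/v9.png',np.vstack([t,np.hstack([w[:280],np.zeros((280,160,3),np.uint8)])]))
"
```

```text
t: 16.8
tool_pos: [564.9, -45.4, 193.8]
orientation: [3.079, -0.619, -0.0]
wrist_force: [0.2, -0.1, -0.7]
width: 12.7
grip_force: 78.2
(array([-0.6, -1.8,  3.9]), np.float64(-22.7)) 12.434884539472247
```

View pics/v9.png

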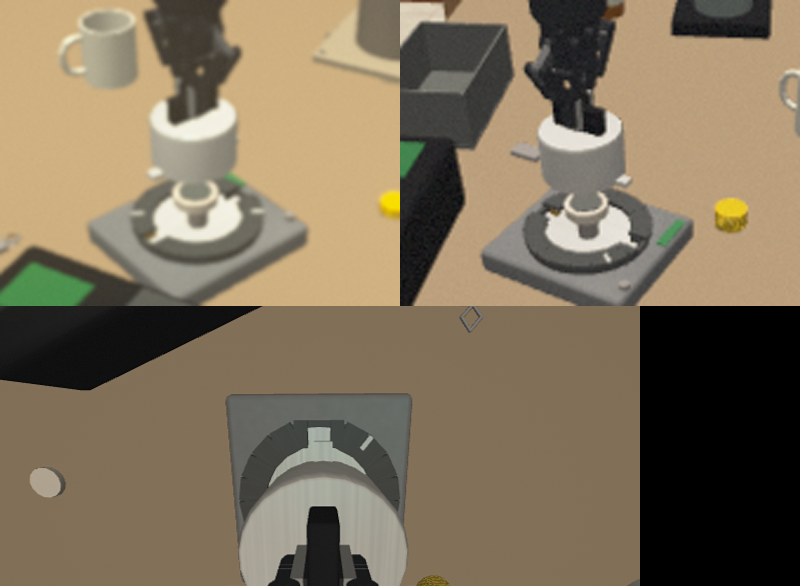

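The hood hangs level above the base with its front lug lined up with the slot (slot at about (319,435) against bar column 323 in the wrist view). The button is still flat on the post. I lower to just above the lip.

```bash
python3 -m inch '[{"gripper":5,"delta_pos":[-0.6,-2.3,8],"turn":[0,0,0]},{"gripper":5,"delta_pos":[0,0,15],"turn":[0,0,0]},{"gripper":5,"delta_pos":[0,0,18],"turn":[0,0,0]},{"gripper":5,"delta_pos":[0,0,12],"turn":[0,0,0]},{"gripper":5,"delta_pos":[0,0,5],"turn":[0,0,0]},{"gripper":5,"delta_pos":[0,0,2],"turn":[0,0,0]},{"gripper":5,"delta_pos":[0,0,0],"turn":[0,0,0]},{"gripper":5,"delta_pos":[0,0,0],"turn":[0,0,0]},{"gripper":5,"delta_pos":[0,0,0],"turn":[0,0,0]}]'; python3 snap.py w10; python3 -c "
from h import *
print(shift([565.1,-43.2,108]))
"
```

```text
t: 17.85
tool_pos: [566.1, -41.2, 134.4]
orientation: [-3.081, 0.614, -0.002]
wrist_force: [0.6, 0.5, -1.3]
width: 12.6
grip_force: 78.2
(array([-0.1,  2.2, 26.4]), np.float64(-22.5))
```

```bash
python3 -m inch '[{"gripper":5,"delta_pos":[0,1.5,2],"turn":[0,0,0]},{"gripper":5,"delta_pos":[0,0,4],"turn":[0,0,0]},{"gripper":5,"delta_pos":[0,0,3],"turn":[0,0,0]},{"gripper":5,"delta_pos":[0,0,0],"turn":[0,0,0]},{"gripper":5,"delta_pos":[0,0,0],"turn":[0,0,0]},{"gripper":5,"delta_pos":[0,0,0],"turn":[0,0,0]}]'; python3 snap.py w11; python3 -c "
from h import *
print(shift([565.1,-43.2,108]))
w=cv2.imread('pics/w11.png');cv2.imwrite('pics/v11.png',cv2.resize(w[120:320,220:420],(600,600),interpolation=2))
"
```

```text
t: 18.5
tool_pos: [565.2, -42.5, 124.8]
orientation: [-3.081, 0.614, -0.0]
wrist_force: [0.8, -0.3, -1.0]
width: 12.8
grip_force: 78.2
(array([ 0.1,  0.6, 16.9]), np.float64(-22.5))
```

View pics/v11.png

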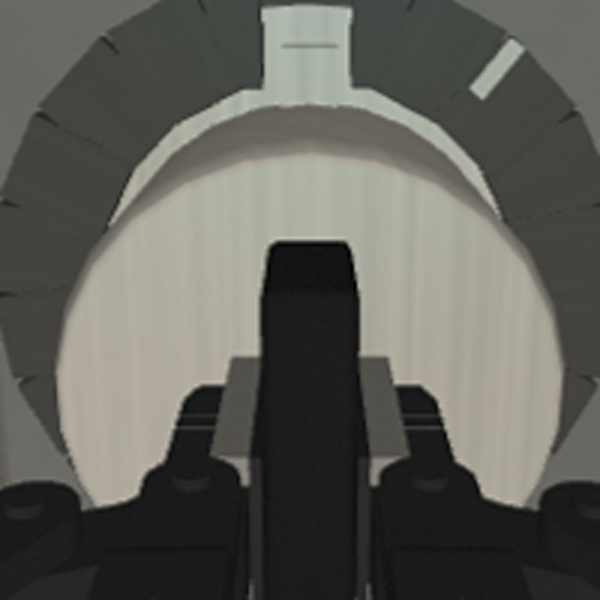

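The lug edge (crop columns 282–338) sits inside the slot (263–352), centred to within a millimetre. I lower gently.

```bash
python3 -m inch '[{"gripper":5,"delta_pos":[0,0.3,3],"turn":[0,0,0]},{"gripper":5,"delta_pos":[0,0,3],"turn":[0,0,0]},{"gripper":5,"delta_pos":[0,0,3],"turn":[0,0,0]},{"gripper":5,"delta_pos":[0,0,2],"turn":[0,0,0]},{"gripper":5,"delta_pos":[0,0,2],"turn":[0,0,0]},{"gripper":5,"delta_pos":[0,0,1],"turn":[0,0,0]},{"gripper":5,"delta_pos":[0,0,0],"turn":[0,0,0]},{"gripper":5,"delta_pos":[0,0,0],"turn":[0,0,0]}]'; python3 -c "
from h import *
print(shift([565.1,-43.2,108]))"
```

```text
t: 19.35
tool_pos: [565.1, -42.9, 110.9]
orientation: [3.081, -0.614, 0.0]
wrist_force: [0.3, -0.0, -1.0]
width: 12.4
grip_force: 78.2
(array([0.2, 0.3, 2.9]), np.float64(-22.5))
```

```bash
python3 -m inch '[{"gripper":5,"delta_pos":[0,0,1],"turn":[0,0,0]},{"gripper":5,"delta_pos":[0,0,1],"turn":[0,0,0]},{"gripper":5,"delta_pos":[0,0,0.7],"turn":[0,0,0]},{"gripper":5,"delta_pos":[0,0,0],"turn":[0,0,0]},{"gripper":5,"delta_pos":[0,0,0],"turn":[0,0,0]}]'
```

```text
t: 19.85
tool_pos: [565.0, -42.8, 108.1]
orientation: [-3.081, 0.614, -0.0]
wrist_force: [-0.3, -0.5, -1.0]
width: 12.3
grip_force: 78.2
```

```bash
python3 -m inch '[{"gripper":5,"delta_pos":[0,0,0.5],"turn":[0,0,0]},{"gripper":5,"delta_pos":[0,0,0.4],"turn":[0,0,0]},{"gripper":5,"delta_pos":[0,0,0],"turn":[0,0,0]},{"gripper":5,"delta_pos":[0,0,0],"turn":[0,0,0]}]'
```

```text
t: 20.25
tool_pos: [565.1, -42.7, 107.8]
orientation: [-3.081, 0.614, -0.001]
wrist_force: [-1.7, 1.0, 5.7]
width: 12.4
grip_force: 79.3
```

Seated at the expected height with 5.7 N of contact. I twist clockwise in steps.

```bash
python3 -m inch '[{"gripper":5,"delta_pos":[0,0,0],"turn":[0,0,0]},{"gripper":5,"delta_pos":[0,0,0],"turn":[0,0,2]},{"gripper":5,"delta_pos":[0,0,0],"turn":[0,0,3]},{"gripper":5,"delta_pos":[0,0,0],"turn":[0,0,4]},{"gripper":5,"delta_pos":[0,0,0],"turn":[0,0,4]},{"gripper":5,"delta_pos":[0,0,0],"turn":[0,0,4]},{"gripper":5,"delta_pos":[0,0,0],"turn":[0,0,4]},{"gripper":5,"delta_pos":[0,0,0],"turn":[0,0,4]},{"gripper":5,"delta_pos":[0,0,0],"turn":[0,0,4]},{"gripper":5,"delta_pos":[0,0,0],"turn":[0,0,3]},{"gripper":5,"delta_pos":[0,0,0],"turn":[0,0,2]},{"gripper":5,"delta_pos":[0,0,0],"turn":[0,0,0]},{"gripper":5,"delta_pos":[0,0,0],"turn":[0,0,0]}]' 100; python3 -c "
from h import *
s=status.sense();print(shift([565.1,-43.2,108]),s['ft_torque'],s['joint_positions'][6])"
```

```text
t: 21.55
tool_pos: [565.8, -43.2, 107.9]
orientation: [-2.766, 1.489, -0.003]
wrist_force: [0.1, -0.6, 5.4]
width: 11.8
grip_force: 98.0
(array([-0.4,  0.6, -0.1]), np.float64(-56.6)) [-0.04055938  0.25677329  0.07956301] -2.2011985609309366
```

```bash
python3 -m inch '[{"gripper":5,"delta_pos":[0,0,0],"turn":[0,0,2.3]},{"gripper":5,"delta_pos":[0,0,0],"turn":[0,0,2]},{"gripper":5,"delta_pos":[0,0,0],"turn":[0,0,0]},{"gripper":5,"delta_pos":[0,0,0],"turn":[0,0,0]},{"gripper":5,"delta_pos":[0,0,0],"turn":[0,0,0]}]'; python3 snap.py w12; python3 -c "
from h import *
s=status.sense();print(shift([565.1,-43.2,108]),s['ft_torque'],s['wrist_force'],s['qvel'][6])
w=cv2.imread('pics/w12.png');cv2.imwrite('pics/v12.png',cv2.resize(w[120:320,220:420],(600,600),interpolation=2))
"
```

```text
t: 22.05
tool_pos: [565.7, -43.2, 107.9]
orientation: [-2.708, 1.592, -0.003]
wrist_force: [-0.8, 0.3, 5.7]
width: 12.0
grip_force: 98.0
(array([-0.3,  0.5, -0.1]), np.float64(-60.9)) [-0.15705088  0.19820809  0.05597101] [-0.41370188  0.05624164  6.04086275] -0.000455795241899379
```

View pics/v12.png

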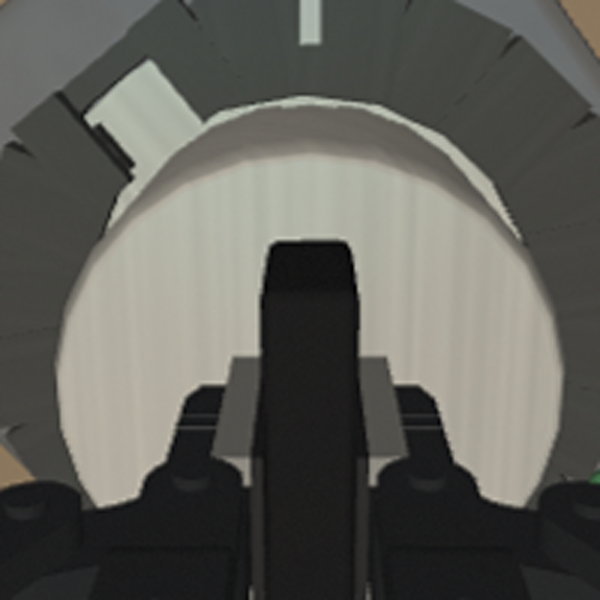

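The bar (column 310) points straight at the rib (column 310). The lug is under the lip and the hood is down and held, so I hand in.

```bash
python3 -c "
from workcell import workorder
print(workorder.hand_in())"
```

```text
the job is handed in; nothing more can be done
None
```

I handed the job in at about 22 s: at the last look the hood was seated, twisted 38° clockwise to the half-way ribs and still gripped at 98 N. I last saw the button flat on the post just before the hood went down. The hand-in gave no verdict.

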